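Load reaction cups and hold the hopper home

TASK

Load the cup loader: while the hopper is still in its drawn-out place, tip up the hinged tray (it has a bar handle) so that all six cups tip into the hopper, then let the tray back down flat. Then push the hopper along its channel against the sprung plunger until it stands on the hard stop, without ramming it, and finish while still holding it pressed there: the spring throws it back if you let go. Leave the jar, the tube rack and the red cap where they are.

Things in the scene. Friction and masses are not known exactly. Their poses are not given: they have to be found in the camera images.
- station: Fixed cup loader on the bench, grey base plate 300 x 250 mm, 12 mm thick. Its origin is at bench height; its x axis is the direction in which the hopper is pushed home, its y axis runs from the hopper channel (at y = -90 mm) towards the tray handle, z is up. A clear splash guard (top at z = 122 mm) stands beyond the hopper at y = -152 mm, x = 0 to 110 mm.
- tray (a joint): Angle of the hinged aluminium tip tray, rad: 0 = flat, at most 1.35 = tipped up, pouring towards the hopper. The tray is 80 mm wide (along station x), 142 mm long, walls 30 mm high above its floor, open at the hinge end where its floor overhangs the hopper. Mass 0.25 kg plus cups; it falls back flat by its own weight when let go. Cups start to slide somewhere between 0.4 and 0.9 rad; about 1.1 rad empties it.
- tray_handle (a point): Middle of the round steel handle bar of the tray: 10 mm thick, 72 mm long along station x (horizontal, parallel to the hinge), carried 50 mm out from the tray's end wall by a stem at each end. With the tray flat it is 118 mm above the bench. It can be pinched from above across station y and turns in the grip as the tray tips.
- tray_hinge (a point): Middle of the tray's hinge line, which runs along station x, 98 mm above the bench. With the tray flat the handle bar lies 180 mm from it towards station +y and 20 mm higher; at tray angle a it is turned by a about station +x (the handle rises).
- hopper: Loose grey open box, outside 160 (x) x 110 (y) x 60 mm high, walls and floor 4 mm, about 0.35 kg empty (0.25 to 0.5). Origin: centre of its underside, on the base plate 12 mm above the bench; its x axis points to the plunger. It slides along station x between two rails (2 mm play each side, rails up to 30 mm above the bench). At the start a gap of 5 to 23 mm separates it from the plunger. With its origin at station x = 45 mm it is fully home.
- hopper_tab (a point): Centre of the grip tab on the near end of the hopper: a block 20 mm wide (y), 25 mm high, standing out 31 mm from the end wall, its flat end face 16 mm before this point; centre 95 mm before the hopper's origin and 42.5 mm above its underside (54.5 mm above the bench). Can be gripped from above across station y or pushed on its end face.
- plunger (a joint): Travel of the sprung plunger in m: 0 = fully out, 0.022 = pressed in until the hopper's far wall stands on the stop. Spring: 2 N at the start of travel, 6 N at the stop (180 N/m); friction of the hopper on its channel and on the fingers can add as much again.
- plunger_tip (a point): Centre of the plunger's round end face (18 mm diameter), 40 mm above the bench, at the far end of the hopper channel, facing the hopper; out, it stands 22 mm proud of the stop.
- stop: Fixed hard stop: two steel pads 22 mm wide, 40 mm high, either side of the plunger, with a white housing behind them (102 mm high above the bench). Origin in the plane of the pads' faces, midway between them, on the base plate.
- jar: Bystander: clear jar with a blue cap, 64 mm across, 110 mm high, origin under its centre.
- rack: Bystander: black tube rack 90 x 130 x 40 mm, origin under its centre.
- screwcap: Bystander: red screw cap, 52 mm across, 16 mm high, origin under its centre.
- cup0_center (a point): White plastic reaction cup, 22 mm across, 28 mm high, 12 g; this point is its centre. Starts upright on the tray floor.
- cup1_center (a point): White plastic reaction cup, 22 mm across, 28 mm high, 12 g; this point is its centre. Starts upright on the tray floor.
- cup2_center (a point): White plastic reaction cup, 22 mm across, 28 mm high, 12 g; this point is its centre. Starts upright on the tray floor.
- cup3_center (a point): White plastic reaction cup, 22 mm across, 28 mm high, 12 g; this point is its centre. Starts upright on the tray floor.
- cup4_center (a point): White plastic reaction cup, 22 mm across, 28 mm high, 12 g; this point is its centre. Starts upright on the tray floor.
- cup5_center (a point): White plastic reaction cup, 22 mm across, 28 mm high, 12 g; this point is its centre. Starts upright on the tray floor.
Things that resemble listed ones, but are neither listed nor needed, are in the scene too. Of the things shaped like the hopper, the grey one is meant.

How it is judged:
By the outcome, as a careful person would: the job done as asked, in the order asked, and still so for the second after the job is handed in, while the arm keeps its last pose, push and grip.
It also fails if it takes over 58 s, if anything falls off the work surface, if the arm or the gripper's body presses on something with over 40 N, if the wrist force passes 120 N, or if a joint passes its speed limit or range.

ROBOT

A 6-joint arm with a two-finger parallel gripper is mounted at the origin on the work surface. World frame = base frame: x ahead of the robot, y to its left, z up, the work surface at z = 0. Lengths are in m, angles in degrees, forces in N, time in s.
With the tool pointing down it reaches from about 0.275 to 0.75 m from the base axis. Payload 10.2 kg.
Tool frame: the origin (TCP) lies on the mounting face of the last link; the fingertips stand 166 mm ahead of it and the grasp point (between the pads) lies 147 mm ahead of it (bot.tip_extent is the distance from the TCP to the fingertips, in m); z points along the fingers, y is the direction in which the jaws open and shut (so a half turn about z gives the same grasp; the last joint's range is limited). The gripper opens to 88 mm and grips with 3 to 60 N. Pads are 18 mm wide; open, the fingers measure 123 mm over their backs; the gripper's body (75 mm by 187 mm) begins 45 mm behind the grasp point.
Start: joints at [-88.201, 17.928, 85.812, -0, 76.261, -12.8], TCP at [0.132, -0.508, 0.405] pointing down, gripper open.
Joint ranges: [-168.41, 168.41], [-55.51, 124.54], [10.69, 146.95], [-70.63, 250.63], [1, 178], [-165.06, 165.06]. Speed limits (degrees/s): [136.94, 136.94, 172.46, 180, 180, 180].

INTERFACE

Orientations are given as a 3x3 rotation matrix whose columns are the frame's x, y, z axes.
In Python, from plant import bot gives the robot as it stands.
- The arm moves only by the shell command python3 -m creep 'ROWS' [FORCE]. ROWS is JSON, a list of rows, each a list of 3 entries, a list of its own where there are three numbers: the shift along the tool's x, y, z in m, then the turn about the tool's z in degrees, then the closure, from 0 (fully open) to 1 (shut). A call has 1 to 5 rows; each row is the pose to reach, as a shift and turn from the pose measured when the call began, along the tool's axes at that moment; what a row does not reach only later rows make up. A row lasts 1/12 s, in which the tool goes at most 41.7 mm and 7.16 degrees, less where a joint would pass 70% of its speed; a pose out of reach is approached as far as the arm can. A call with a gripper value outside its range is refused whole. The fingers move at their own pace and stop on an object; FORCE is the grip in N (left out, the last holds). Time passes only in rows, so rows that repeat a pose let the fingers close. It gives the time, the measured TCP pose, the force and the opening at its end, in the units of the state.
- bot.get_state(): the state, without advancing time (a new reading comes with each control period).
- bot.get_image(name): name is "side" or "top" or "wrist"; returns the picture (480x640x3 uint8, blue, green, red); there is no depth.
- bot.calibration(name): a dict with "fx", "fy", "cx", "cy" (pixels), "position" and "rotation" of the camera in the world. Camera axes: x right, y up, looking along -z (the intrinsics and any distortion apply to the point x, -y, -z); pixel columns grow to the right and rows downward; lengths in m; the calibration is good to about 2 mm. A picture is of the moment at which its call begins: read the wrist's pose just before it. calibration takes no time and is no camera call; for the wrist camera it gives the pose at the moment of the call.
- bot.hand_in(): hands the job in, once; it reports no verdict.
The state is a dict: "t": time; "qpos": joint angles; "joint_velocities": joint speeds; "tau": joint torques, N m; "eef_pos": TCP position; "eef_rot": TCP orientation; "wrist_force": force on the tool from outside, world axes, zero at the start; "moment": the same for the moment, N m; "finger_gap": finger opening in m.
Only numpy, scipy, OpenCV 4.12 (cv2) and the standard library are available. Lean on these libraries where they do the work, as an engineer would, in place of code of your own. Each camera call takes 0.05 s, during which the arm holds its last target.

## Working session

There is one attempt and no reset: what is moved stays moved. The work goes in short steps, Python scripts to look and compute and a shell command to move; the robot and the scene stay as the last step left them, time stands still between calls to the robot, and variables do not carry over. Pictures are saved under pics/ and viewed, and the job is handed in when it is done.

```bash
mkdir -p pics; ls; cat > h.py <<'E'
import numpy as np, cv2
from plant import bot
def snap(n,f):
    c=bot.calibration(n); im=np.array(bot.get_image(n)); cv2.imwrite('pics/'+f,im); return im,c
E
python3 - <<'E'
from h import *
for n in ['side','top','wrist']:
    im,c=snap(n,n+'0.png'); print(n,c)
print(bot.get_state())
E
```

```text
pics
side {'fx': 506.45132919369206, 'fy': 506.45132919369206, 'cx': 320.81636920574925, 'cy': 233.78237583483246, 'position': array([0.22956055, 0.76461048, 0.60444373]), 'rotation': array([[-0.91227868,  0.22384754, -0.34298672],
       [-0.40955729, -0.50518933,  0.75963581],
       [-0.00323062,  0.83347227,  0.55255185]])}
top {'fx': 529.2574407289386, 'fy': 529.2574407289386, 'cx': 327.34587852942883, 'cy': 229.8794133996354, 'position': array([0.43246155, 0.07322009, 1.23546886]), 'rotation': array([[-0.02908098,  0.99351107, -0.1099548 ],
       [-0.99948652, -0.02742139,  0.01657583],
       [ 0.01345316,  0.11038038,  0.99379836]])}
wrist {'fx': 427.95933633169943, 'fy': 427.95933633169943, 'cx': 323.4733331711963, 'cy': 233.69027546803616, 'position': array([ 0.21170901, -0.48751408,  0.38411585]), 'rotation': array([[ 0.25246043,  0.91932338,  0.30184143],
       [-0.96760566,  0.24042265,  0.07704698],
       [-0.00173843, -0.31151479,  0.95023971]])}
{'t': 0.15, 'qpos': array([-8.81984530e+01,  1.79505298e+01,  8.58412290e+01,  5.41592289e-04,
        7.62599119e+01, -1.27983222e+01]), 'joint_velocities': array([ 0.04770726, -0.11977777, -0.25278123,  0.00185438, -0.0257624 ,
        0.06764483]), 'tau': array([ 3.07000355e-04, -4.02302527e+01, -2.52316618e+01,  6.94618863e-02,
        3.43537226e-02, -6.82633436e-05]), 'eef_pos': array([ 0.13233736, -0.50802614,  0.40432459]), 'eef_rot': array([[ 9.67710315e-01,  2.52064964e-01, -1.91737605e-05],
       [ 2.52064878e-01, -9.67709917e-01,  9.01666086e-04],
       [ 2.08723791e-04, -8.77384604e-04, -9.99999593e-01]]), 'wrist_force': array([0.295331  , 0.29022445, 0.24607741]), 'moment': array([ 0.06737781, -0.02199622,  0.06902828]), 'finger_gap': 0.08785688579832275}
```

View pics/top0.png

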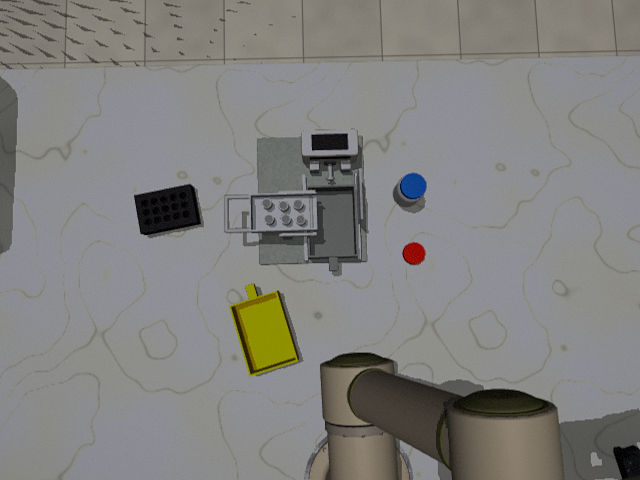

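View pics/side0.png

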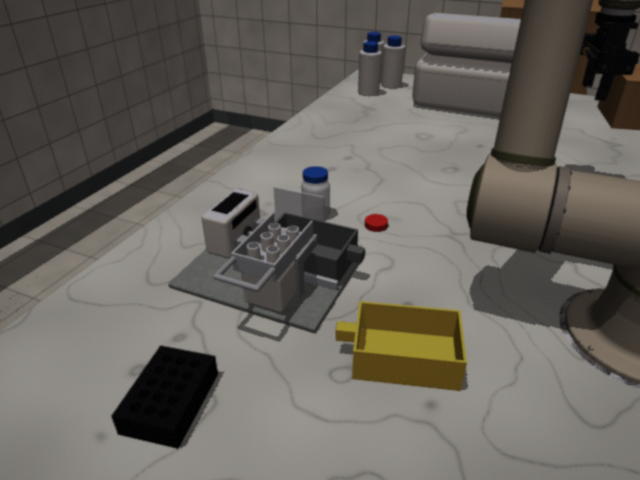

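View pics/wrist0.png

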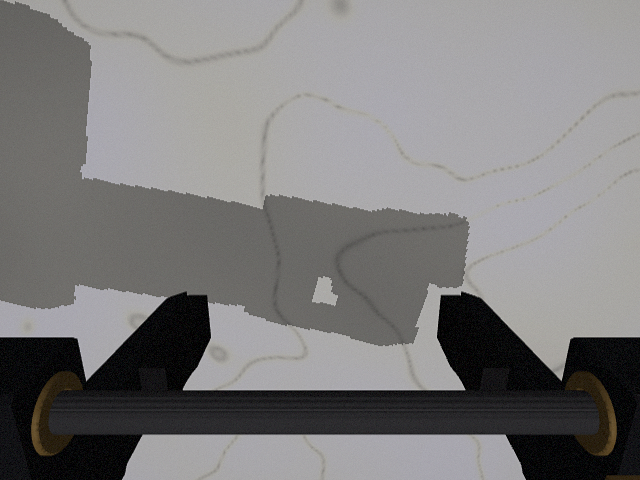

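The top view shows two boxes shaped like the hopper. One is yellow, at about (265,333), and is the decoy. The grey one, at about (333,222), sits in the station channel with its tab at (335,266), so it is the one meant. The tray bar handle is at about (228,213), the white stop housing at (330,143), the jar at (412,187), the red cap at (414,253) and the rack at (168,209). I'll enlarge the grey one to confirm.

```bash
python3 - <<'E'
from h import *
im=cv2.imread('pics/top0.png')
c=im[120:285,210:380]
cv2.imwrite('pics/crop0.png',cv2.resize(c,None,fx=3.6,fy=3.6,interpolation=cv2.INTER_CUBIC))
im=cv2.imread('pics/side0.png')
c=im[170:350,160:380]
cv2.imwrite('pics/crop1.png',cv2.resize(c,None,fx=3.3,fy=3.3,interpolation=cv2.INTER_CUBIC))
E
```

```text
(no output)
```

View pics/crop0.png

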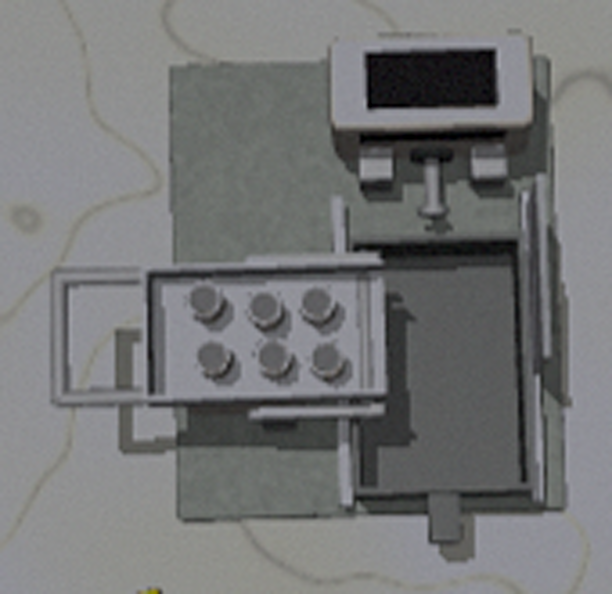

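View pics/crop1.png

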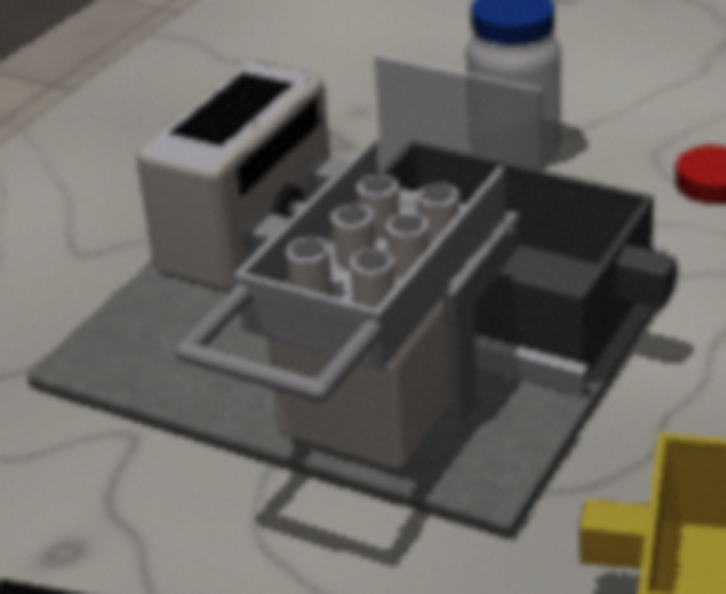

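The crops confirm it: the grey box is in the channel between the rails, facing the plunger at crop (432,200). The tray carries six cups and its bar handle is at crop (60,337). Next I cast rays from the top view.

```bash
cat >> h.py <<'E'
def ray(c,u,v,z):
    d=np.array([(u-c['cx'])/c['fx'],-(v-c['cy'])/c['fy'],-1.0]); d=c['rotation']@d
    p=c['position']; return p+d*(z-p[2])/d[2]
def tri(c1,a,c2,b):
    A=[];B=[]
    for c,(u,v) in((c1,a),(c2,b)):
        d=c['rotation']@np.array([(u-c['cx'])/c['fx'],-(v-c['cy'])/c['fy'],-1.0]); d/=np.linalg.norm(d)
        P=np.eye(3)-np.outer(d,d); A.append(P); B.append(P@c['position'])
    return np.linalg.lstsq(np.vstack(A),np.hstack(B),rcond=None)[0]
E
python3 - <<'E'
from h import *
c=bot.calibration('top'); s=bot.calibration('side')
def t(x,y,z): return ray(c,210+(x-1.3)/3.6,120+(y-1.3)/3.6,z)
def sp(x,y): return (160+(x-1.1)/3.3,170+(y-1.1)/3.3)
def tp(x,y): return (210+(x-1.3)/3.6,120+(y-1.3)/3.6)
for n,x,y,z in [('TL',170,66,.012),('BL',180,520,.012),('BR',565,508,.012),('h1',52,270,.118),('h2',56,404,.118),('tabL',430,541,.067),('tabR',460,541,.067),('hopBL',357,493,.072),('hopBR',537,490,.072),('plT',432,215,.049),('houTL',333,42,.102),('houBL',336,128,.102),('houBR',528,132,.102),('trayfloorL',165,335,.1)]:
    print(n,t(x,y,z).round(4))
print('hL inner', tri(c,tp(52,270),s,sp(182,349)), tri(c,tp(56,404),s,sp(322,392)))
E
```

```text
TL [0.7913 0.2133 0.012 ]
BL [0.4928 0.2112 0.012 ]
BR [ 0.4935 -0.0358  0.012 ]
h1 [0.6378 0.2728 0.118 ]
h2 [0.5578 0.271  0.118 ]
tabL [0.4729 0.0525 0.067 ]
tabR [0.4724 0.0341 0.067 ]
hopBL [0.5033 0.0963 0.072 ]
hopBR [ 0.502  -0.0138  0.072 ]
plT [0.6794 0.0448 0.049 ]
houTL [0.7774 0.1034 0.102 ]
houBL [0.7237 0.1028 0.102 ]
houBR [ 0.7182 -0.0138  0.102 ]
trayfloorL [0.5998 0.2086 0.1   ]
hL inner [0.63513789 0.27110584 0.11971553] [0.55740812 0.27065662 0.11914991]
```

```bash
python3 -m creep '[[[0.029,-0.0285,0],7,0.5],[[0.058,-0.057,0],14.6,0.5],[[0.087,-0.0855,0],14.6,0.5],[[0.116,-0.114,0],14.6,0.5],[[0.145,-0.1425,0],14.6,0.5]]'; cat > st.py <<'E'
import sys
from h import *
s=bot.get_state(); R=s['eef_rot']; p=s['eef_pos']
yaw=np.degrees(np.arctan2(R[1,0],R[0,0]))
print('t',s['t'],'tcp',p.round(4),'yaw',yaw.round(2),'z',R[:,2].round(3),'F',s['wrist_force'].round(1),'gap',round(s['finger_gap'],4))
if len(sys.argv)>3:
    g=np.array(list(map(float,sys.argv[1:4]))); print('shift',(R.T@(g-p)).round(4))
E
python3 st.py .597 .2665 .36
```

```text
t: 0.57
eef_pos: [0.2372, -0.3318, 0.4043]
eef_rot: [[1.0, -0.001, -0.0], [-0.001, -1.0, 0.001], [-0.0, -0.001, -1.0]]
wrist_force: [0.2, 0.5, 0.3]
finger_gap: 0.0569
t 0.5667 tcp [ 0.2372 -0.3318  0.4043] yaw -0.04 z [-0.     0.001 -1.   ] F [0.2 0.5 0.3] gap 0.0569
shift [ 0.3594 -0.5985  0.045 ]
```

```bash
python3 -m creep '[[[0.021,-0.035,0],0,0.5],[[0.042,-0.07,0],0,0.5],[[0.063,-0.105,0],0,0.5],[[0.084,-0.14,0],0,0.5],[[0.105,-0.175,0],0,0.5]]' >/dev/null;python3 -m creep '[[[0.021,-0.035,0],0,0.5],[[0.042,-0.07,0],0,0.5],[[0.063,-0.105,0],0,0.5],[[0.084,-0.14,0],0,0.5],[[0.105,-0.175,0],0,0.5]]' >/dev/null;python3 st.py .597 .2665 .36
```

```text
t 1.4 tcp [0.4484 0.0223 0.4048] yaw -0.05 z [ 0.     0.001 -1.   ] F [ 0.8 -1.6  0. ] gap 0.0439
shift [ 0.1484 -0.2443  0.0451]
```

```bash
python3 -m creep '[[[0.021,-0.035,0],0,0.5],[[0.042,-0.07,0],0,0.5],[[0.063,-0.105,0.01],0,0.5],[[0.084,-0.14,0.02],0,0.5],[[0.105,-0.175,0.03],0,0.5]]' >/dev/null;python3 st.py .597 .2665 .36;python3 - <<'E'
from h import *
im,c=snap('wrist','w1.png'); im,c=snap('top','t1.png')
E
```

```text
t 1.8167 tcp [0.5533 0.1981 0.3746] yaw -0.02 z [ 0.     0.001 -1.   ] F [ 0.3 -1.3  0.1] gap 0.0439
shift [ 0.0436 -0.0684  0.0147]
```

View pics/w1.png

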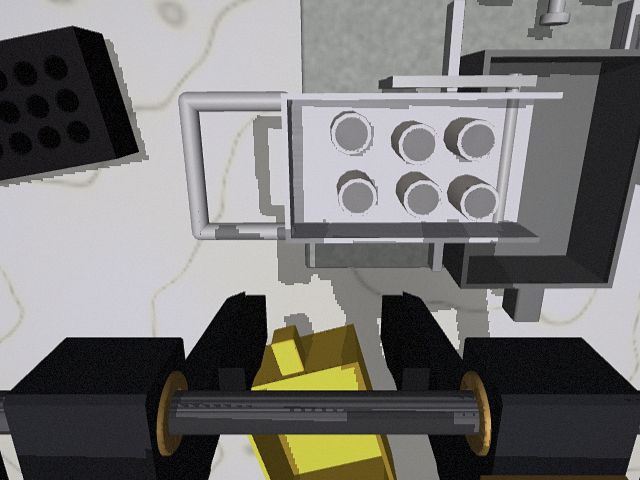

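The wrist view is clear. The handle bar runs from about (189,101) to (201,231), there are six cups in the tray, the hopper's near corners are at (462,284) and (612,286), and its tab end is at about (503..540,320).

```bash
python3 - <<'E'
from h import *
c=bot.calibration('wrist')
for n,u,v,z in [('b1',189,101,.118),('b2',201,231,.118),('hopNL',462,284,.072),('hopNR',612,286,.072),('hopFL',487,51,.072),('tabL',502,320,.067),('tabR',540,321,.067),('plungertip',554,20,.045),('hinge',508,150,.1)]:
    print(n,ray(c,u,v,z).round(4))
E
python3 st.py .597 .2665 .34
```

```text
b1 [0.6307 0.2704 0.118 ]
b2 [0.5594 0.2704 0.118 ]
hopNL [0.5053 0.1009 0.072 ]
hopNR [ 0.5042 -0.0066  0.072 ]
hopFL [0.6591 0.1021 0.072 ]
tabL [0.4735 0.066  0.067 ]
tabR [0.4728 0.0374 0.067 ]
plungertip [0.68   0.0517 0.045 ]
hinge [0.6038 0.0931 0.1   ]
t 1.9167 tcp [0.5539 0.1997 0.3718] yaw 0.19 z [-0.004  0.001 -1.   ] F [-0.9  0.2 -0.9] gap 0.0444
shift [ 0.0435 -0.0666  0.0317]
```

```bash
python3 -m creep '[[[0.02,-0.033,0],0,0.5],[[0.041,-0.069,0],0,0.5],[[0.041,-0.069,0.03],0,0.5],[[0.041,-0.069,0.06],0,0.5],[[0.041,-0.069,0.08],0,0.5]]' >/dev/null;python3 st.py .595 .2687 .266; python3 - <<'E'
from h import *
snap('wrist','w2.png')
E
```

```text
t 2.3333 tcp [0.5939 0.2687 0.2889] yaw 0.22 z [-0.007  0.    -1.   ] F [-0.1  0.  -0.1] gap 0.0439
shift [ 0.0013 -0.      0.0229]
```

View pics/w2.png

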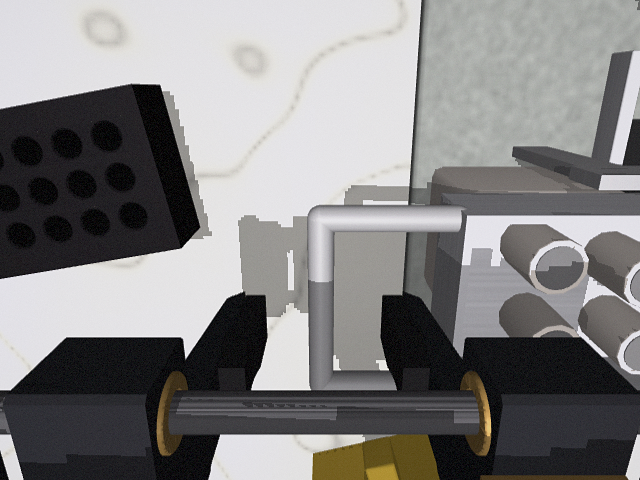

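The bar at column 320 sits midway between the fingers, centred along x at about row 295. I'll descend and close.

```bash
python3 -m creep '[[[0.001,0,0.012],0,0.5],[[0.001,0,0.023],0,0.5],[[0.001,0,0.023],0,1],[[0.001,0,0.023],0,1],[[0.001,0,0.023],0,1]]' 15 >/dev/null; python3 st.py; python3 -m creep '[[[0,0,0],0,1],[[0,0,0],0,1],[[0,0,0],0,1]]'>/dev/null; python3 st.py
```

```text
t 2.8 tcp [0.5943 0.2681 0.2638] yaw 0.17 z [-0.011 -0.001 -1.   ] F [-0.4 -0.1  0.5] gap 0.0264
t 3.05 tcp [0.5943 0.2693 0.2652] yaw 0.18 z [-0.008  0.003 -1.   ] F [0.8 7.5 2.1] gap 0.0087
```

```bash
cat > arc.py <<'E'
import sys
from h import *
s=bot.get_state(); R=s['eef_rot']; p=s['eef_pos']
H=np.array([.5943,.2693-.18,.2652-.02]); 
now=np.arctan2(p[2]-H[2],p[1]-H[1])-np.arctan2(.02,.18)
print('a now',now.round(3),'r',np.hypot(p[2]-H[2],p[1]-H[1]).round(4),'F',s['wrist_force'].round(1),'gap',round(s['finger_gap'],4),'t',round(s['t'],2))
for a in map(float,sys.argv[1:]):
    f=a+np.arctan2(.02,.18); r=np.hypot(.02,.18)
    g=H+[0,r*np.cos(f),r*np.sin(f)]; print(a,(R.T@(g-p)).round(4))
E
python3 arc.py .05 .1 .15 .2 .25
```

```text
a now -0.0 r 0.1811 F [0.8 7.5 2.1] gap 0.0087 t 3.05
0.05 [-0.0001  0.0012 -0.009 ]
0.1 [-0.0002  0.0028 -0.0179]
0.15 [-0.0002  0.0049 -0.0267]
0.2 [-0.0003  0.0074 -0.0354]
0.25 [-0.0004  0.0104 -0.0439]
```

```bash
python3 -m creep '[[[0,0.001,-0.009],0,1],[[0,0.003,-0.018],0,1],[[0,0.005,-0.027],0,1],[[0,0.0075,-0.0355],0,1],[[0,0.0105,-0.044],0,1]]'>/dev/null; python3 arc.py .3 .35 .4 .45 .5
```

```text
a now 0.255 r 0.1809 F [-1.6 -2.4 -3. ] gap 0.0087 t 3.47
0.3 [-0.0003  0.0028 -0.0075]
0.35 [-0.0004  0.0066 -0.0158]
0.4 [-0.0005  0.0108 -0.0238]
0.45 [-0.0006  0.0154 -0.0316]
0.5 [-0.0006  0.0204 -0.0391]
```

```bash
python3 -m creep '[[[0,0.003,-0.0075],0,1],[[0,0.0065,-0.016],0,1],[[0,0.011,-0.024],0,1],[[0,0.0155,-0.0315],0,1],[[0,0.0205,-0.039],0,1]]'>/dev/null; python3 arc.py .54 .58 .62 .66 .7; python3 - <<'E'
from h import *
snap('side','s3.png')
E
```

```text
a now 0.503 r 0.1802 F [-1.2 -6.3 -7.8] gap 0.0084 t 3.88
0.54 [-0.0006  0.0032 -0.0059]
0.58 [-0.0007  0.0077 -0.0116]
0.62 [-0.0008  0.0124 -0.0171]
0.66 [-0.0009  0.0174 -0.0224]
0.7 [-0.0009  0.0225 -0.0275]
```

View pics/s3.png

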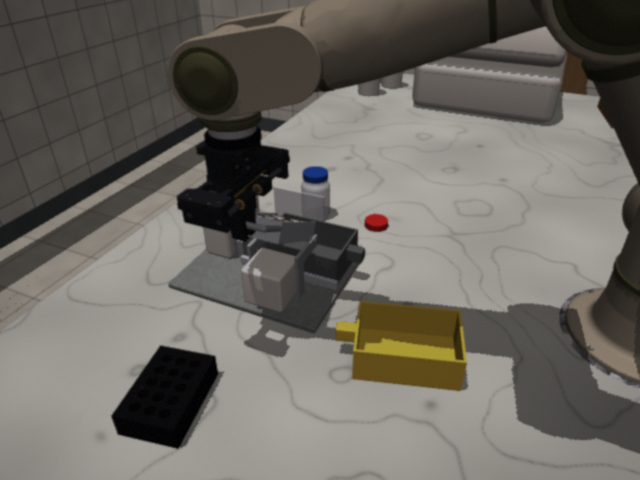

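The side view shows the tray tipped about 0.5 rad (around (280,235)), following the gripper.

```bash
python3 -m creep '[[[0,0.003,-0.006],0,1],[[0,0.0075,-0.0115],0,1],[[0,0.0125,-0.017],0,1],[[0,0.0175,-0.0225],0,1],[[0,0.0225,-0.0275],0,1]]'>/dev/null; python3 arc.py .74 .78 .82 .86 .9
```

```text
a now 0.711 r 0.1796 F [ -0.3 -11.  -13.8] gap 0.0078 t 4.35
0.74 [-0.0012  0.0028 -0.0046]
0.78 [-0.0012  0.0084 -0.0093]
0.82 [-0.0013  0.0141 -0.0137]
0.86 [-0.0014  0.02   -0.0179]
0.9 [-0.0014  0.0261 -0.0218]
```

The pull is radially inward, so my arc centre is a few mm too high. I'll lower it by 4 mm.

```bash
sed -i 's/.2652-.02\]/.2652-.024]/' arc.py; python3 arc.py .72 .76 .8 .84 .88
```

```text
a now 0.726 r 0.1825 F [ -0.3 -11.  -13.8] gap 0.0078 t 4.35
0.72 [-0.0011  0.0001  0.0018]
0.76 [-0.0011  0.0056 -0.003 ]
0.8 [-0.0012  0.0112 -0.0075]
0.84 [-0.0013  0.017  -0.0118]
0.88 [-0.0013  0.023  -0.0159]
```

```bash
python3 -m creep '[[[0,0.0015,0.0005],0,1],[[0,0.0055,-0.003],0,1],[[0,0.011,-0.0075],0,1],[[0,0.017,-0.012],0,1],[[0,0.023,-0.016],0,1]]'>/dev/null; python3 arc.py .9 .94 .98 1.02 1.06
```

```text
a now 0.885 r 0.1816 F [-1.7  1.  -1.7] gap 0.0078 t 4.77
0.9 [-0.0012  0.0026 -0.0011]
0.94 [-0.0013  0.0088 -0.0048]
0.98 [-0.0013  0.0152 -0.0082]
1.02 [-0.0014  0.0217 -0.0114]
1.06 [-0.0014  0.0283 -0.0144]
```

Forces are near zero now.

```bash
python3 -m creep '[[[0,0.0025,-0.001],0,1],[[0,0.009,-0.005],0,1],[[0,0.015,-0.008],0,1],[[0,0.0215,-0.0115],0,1],[[0,0.0285,-0.0145],0,1]]'>/dev/null; python3 arc.py 1.09 1.12 1.15 1.18 1.21;python3 - <<'E'
from h import *
snap('wrist','w4.png')
E
```

```text
a now 1.065 r 0.1807 F [-2.5 -0.8 -4.9] gap 0.0074 t 5.18
1.09 [-0.0015  0.0041 -0.002 ]
1.12 [-0.0015  0.0092 -0.0039]
1.15 [-0.0016  0.0143 -0.0056]
1.18 [-0.0016  0.0195 -0.0072]
1.21 [-0.0016  0.0248 -0.0086]
```

View pics/w4.png

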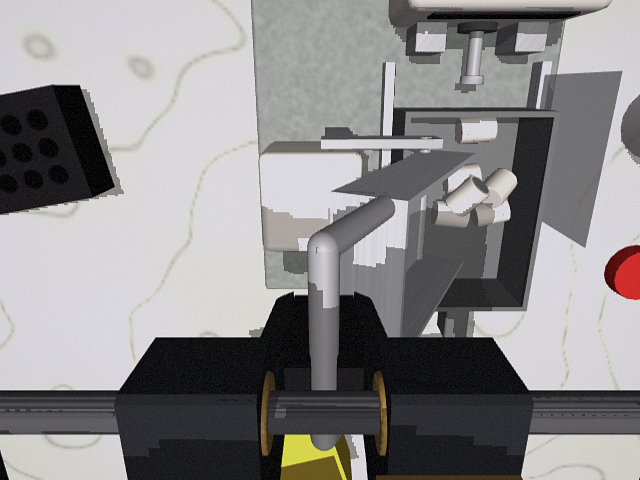

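The wrist view shows the cups in the hopper: one at (477,130) and a cluster of about five around (475,198). I'll go a little further to make sure the tray is empty.

```bash
python3 -m creep '[[[0,0.004,-0.002],0,1],[[0,0.009,-0.004],0,1],[[0,0.0145,-0.0055],0,1],[[0,0.0195,-0.007],0,1],[[0,0.0195,-0.007],0,1]]'>/dev/null; python3 arc.py 1.1 1 .9 .8;python3 - <<'E'
from h import *
im,_=snap('wrist','w5.png'); cv2.imwrite('pics/w5c.png',cv2.resize(im[60:360,240:600],None,fx=2.2,fy=2,interpolation=cv2.INTER_CUBIC))
im,_=snap('top','t5.png'); cv2.imwrite('pics/t5c.png',cv2.resize(im[120:285,210:380],None,fx=3.6,fy=3.6,interpolation=cv2.INTER_CUBIC))
E
```

```text
a now 1.191 r 0.1803 F [ -2.2  -1.8 -10.3] gap 0.0072 t 5.65
1.1 [-0.0017 -0.0159  0.0043]
1.0 [-0.0016 -0.0325  0.0114]
0.9 [-0.0014 -0.0483  0.0202]
0.8 [-0.0013 -0.0632  0.0305]
```

View pics/w5c.png

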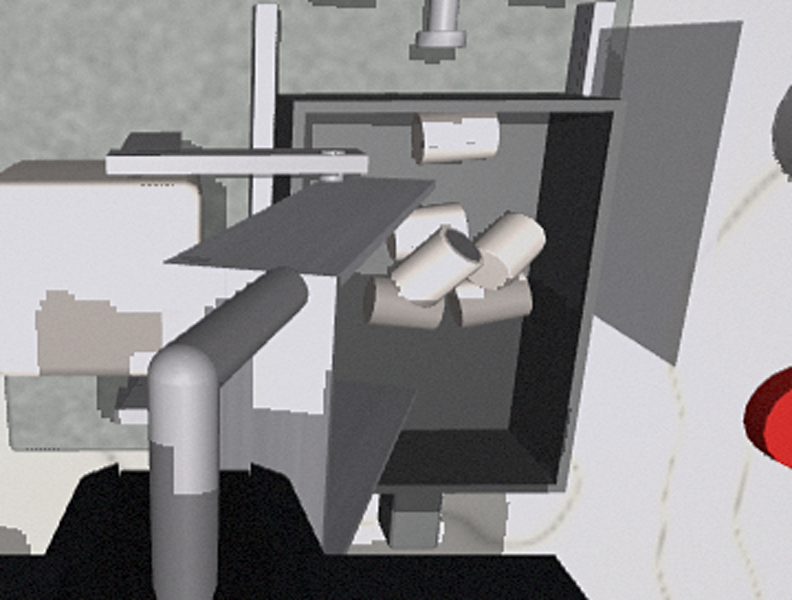

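View pics/t5c.png

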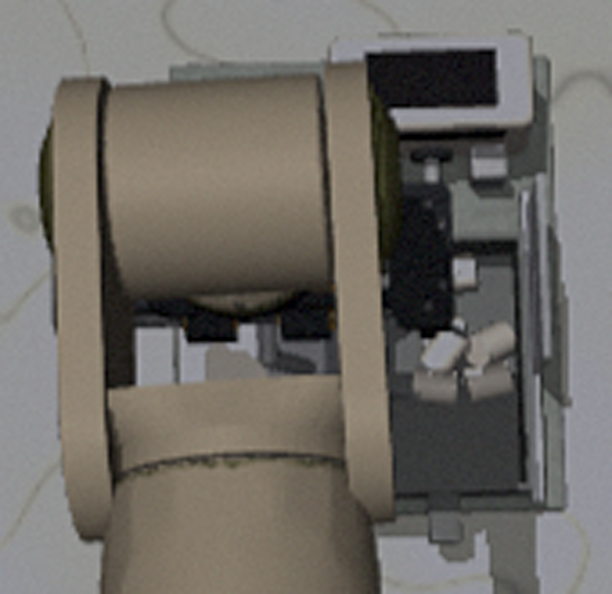

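I count six cups in the hopper, at crop (455,138), (430,225), (437,265), (510,250), (403,303) and (492,303). Now I lower the tray while still holding the bar.

```bash
python3 -m creep '[[[0,-0.007,0.002],0,1],[[0,-0.016,0.0045],0,1],[[0,-0.0245,0.008],0,1],[[0,-0.0325,0.0115],0,1],[[0,-0.0405,0.0155],0,1]]'>/dev/null; python3 arc.py .88 .81 .74 .67 .6
```

```text
a now 0.94 r 0.1815 F [  0.2  -6.5 -10.7] gap 0.0077 t 6.17
0.88 [-0.0014 -0.0091  0.006 ]
0.81 [-0.0013 -0.0195  0.0132]
0.74 [-0.0011 -0.0293  0.0212]
0.67 [-0.001  -0.0386  0.0299]
0.6 [-0.0009 -0.0473  0.0391]
```

```bash
python3 -m creep '[[[0,-0.009,0.006],0,1],[[0,-0.0195,0.013],0,1],[[0,-0.0295,0.021],0,1],[[0,-0.0385,0.03],0,1],[[0,-0.0475,0.039],0,1]]'>/dev/null; python3 arc.py .53 .46 .39 .32 .25
```

```text
a now 0.596 r 0.1822 F [ 3.  -5.5 -4.4] gap 0.0077 t 6.58
0.53 [-0.0008 -0.0066  0.01  ]
0.46 [-0.0007 -0.0139  0.0204]
0.39 [-0.0005 -0.0204  0.0312]
0.32 [-0.0004 -0.0261  0.0425]
0.25 [-0.0002 -0.0311  0.0542]
```

```bash
python3 -m creep '[[[0,-0.0065,0.01],0,1],[[0,-0.0135,0.0205],0,1],[[0,-0.02,0.031],0,1],[[0,-0.0255,0.0425],0,1],[[0,-0.0305,0.054],0,1]]'>/dev/null; python3 arc.py .2 .15 .1 .05 .03
```

```text
a now 0.249 r 0.1814 F [ 3.8  0.  -0. ] gap 0.0073 t 7.0
0.2 [-0.0003 -0.0026  0.0084]
0.15 [-0.0002 -0.0052  0.0171]
0.1 [-0.0001 -0.0073  0.0259]
0.05 [ 0.     -0.009   0.0348]
0.03 [ 0.     -0.0096  0.0384]
```

```bash
python3 -m creep '[[[0,-0.0025,0.0085],0,1],[[0,-0.005,0.017],0,1],[[0,-0.007,0.026],0,1],[[0,-0.0085,0.035],0,1],[[0,-0.0085,0.037],0,1]]'>/dev/null; python3 arc.py .02 0 -.02; python3 st.py
```

```text
a now 0.032 r 0.1811 F [ 4.6 10.1  1.6] gap 0.0069 t 7.42
0.02 [-0.     -0.0003  0.0021]
0.0 [ 0.     -0.0007  0.0057]
-0.02 [ 0.     -0.0011  0.0093]
t 7.4167 tcp [0.5943 0.2686 0.2669] yaw 0.05 z [-0.009 -0.    -1.   ] F [ 4.6 10.1  1.6] gap 0.0069
```

```bash
python3 -m creep '[[[0,-0.0005,0.001],0,1],[[0,-0.0005,0.002],0,1],[[0,-0.0005,0.003],0,1]]'>/dev/null; python3 st.py; python3 -m creep '[[[0,0,0],0,0.85],[[0,0,0],0,0.7],[[0,0,0],0,0.6],[[0,0,0],0,0.55],[[0,0,0],0,0.55]]'>/dev/null; python3 st.py
```

```text
t 7.6667 tcp [0.5944 0.2691 0.2637] yaw 0.04 z [-0.009  0.    -1.   ] F [2.8 1.6 0.1] gap 0.007
t 8.0833 tcp [0.5943 0.2691 0.2637] yaw 0.04 z [-0.009  0.    -1.   ] F [ 0.7  0.2 -0.4] gap 0.0377
```

The tray is released. I retract upward and move towards a point behind the tab.

```bash
python3 -m creep '[[[0,0,-0.02],0,0.55],[[0,0,-0.05],0,0.55],[[0,0,-0.09],0,0.55],[[-0.02,0.025,-0.1],0,0.7],[[-0.04,0.06,-0.1],0,1]]'>/dev/null; python3 st.py .42 .045 .36
```

```text
t 8.5 tcp [0.5549 0.2099 0.3676] yaw 0.2 z [-0.002  0.002 -1.   ] F [ 0.6 -0.2 -0.3] gap 0.0285
shift [-0.1355  0.1644  0.0075]
```

```bash
python3 -m creep '[[[-0.027,0.031,0],0,1],[[-0.054,0.065,0],0,1],[[-0.082,0.098,0],0,1],[[-0.108,0.131,0],0,1],[[-0.1355,0.1645,0.005],0,1]]'>/dev/null; python3 st.py .42 .045 .36; python3 - <<'E'
from h import *
im,_=snap('wrist','w6.png'); snap('side','s6.png')
im,_=snap('top','t6.png'); cv2.imwrite('pics/t6c.png',cv2.resize(im[120:285,210:380],None,fx=3.6,fy=3.6,interpolation=cv2.INTER_CUBIC))
E
```

```text
t 8.9167 tcp [0.4219 0.0482 0.3637] yaw 0.23 z [ 0.     0.001 -1.   ] F [ 1.9 -0.8  0.4] gap 0.0003
shift [-0.002   0.0032  0.0037]
```

View pics/w6.png

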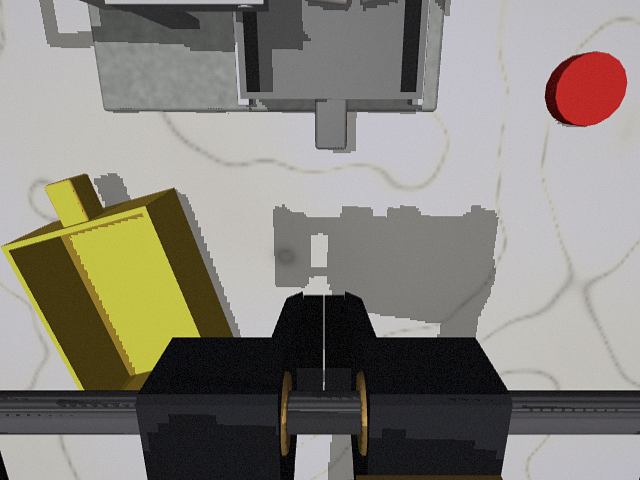

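View pics/s6.png

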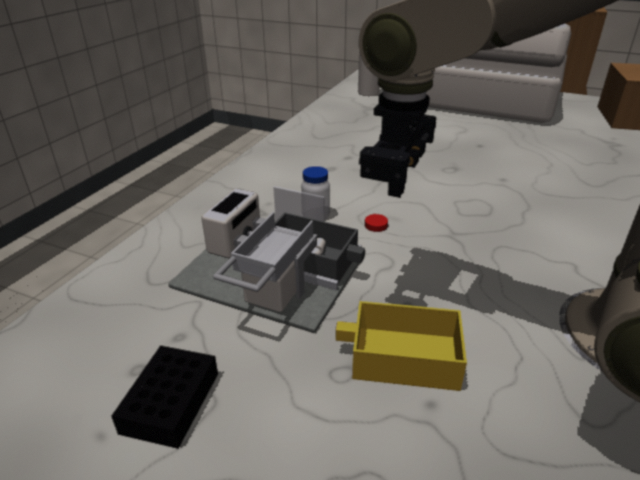

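The side view shows the tray flat and empty at (275,245), with cups inside the hopper. In the wrist view the tab's top end edge is at about (316..346, 148).

```bash
python3 - <<'E'
from h import *
im=cv2.imread('pics/w6.png'); cv2.imwrite('pics/w6c.png',cv2.resize(im[0:170,220:460],None,fx=3.3,fy=3.3,interpolation=cv2.INTER_CUBIC))
E
```

```text
(no output)
```

View pics/w6c.png

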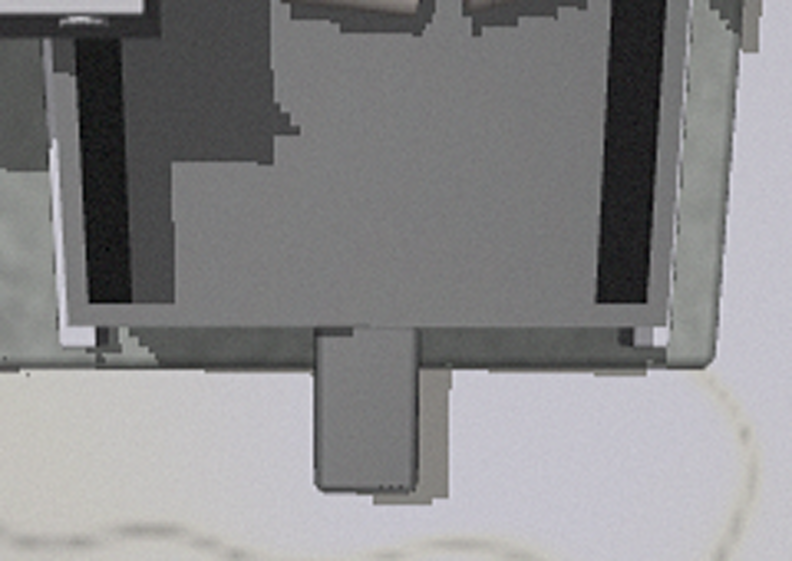

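View pics/t6c.png

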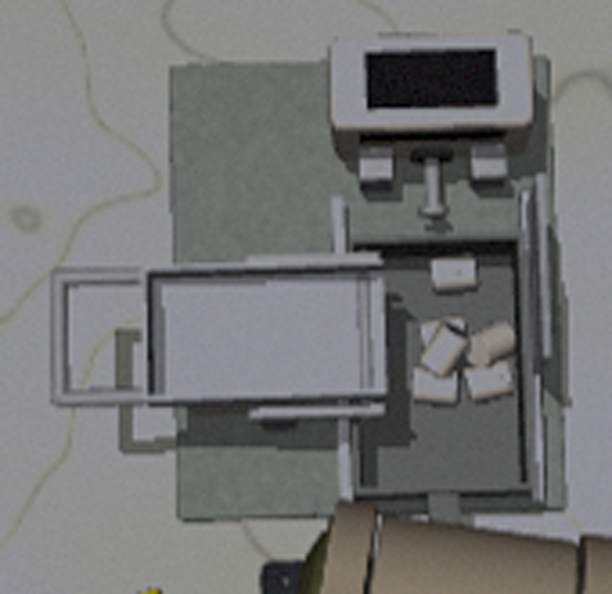

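Tab end edge in the crop: (316..415, 487). The tray is empty and flat, and all six cups are in the hopper.

```bash
python3 - <<'E'
from h import *
c=bot.calibration('wrist')
for x,y,z in [(316,487,.067),(415,487,.067),(60,327,.072),(668,327,.072)]:
    print(ray(c,220+x/3.3,y/3.3,z).round(4))
E
python3 st.py .443 .0445 .202
```

```text
[0.4713 0.0536 0.067 ]
[0.4713 0.0345 0.067 ]
[0.5008 0.1003 0.072 ]
[ 0.5008 -0.0111  0.072 ]
t 9.0667 tcp [0.4225 0.048  0.3634] yaw -0.01 z [-0.001  0.002 -1.   ] F [ 0.8 -0.5  0.7] gap 0.0005
shift [0.0207 0.0038 0.1614]
```

```bash
python3 -m creep '[[[0.005,0.004,0.04],0,1],[[0.01,0.004,0.08],0,1],[[0.013,0.004,0.12],0,1],[[0.013,0.004,0.15],0,1],[[0.013,0.004,0.16],0,1]]'>/dev/null; python3 st.py .4623 .044 .204
```

```text
t 9.4833 tcp [0.4351 0.0452 0.1996] yaw 0.04 z [-0.007  0.003 -1.   ] F [-0.6  0.6 -0.5] gap 0.0007
shift [ 0.0271  0.0012 -0.0045]
```

Now I creep to contact, watching Fx.

```bash
python3 -m creep '[[[0.006,0.001,-0.004],0,1],[[0.011,0.001,-0.004],0,1],[[0.015,0.001,-0.004],0,1],[[0.019,0.001,-0.004],0,1],[[0.021,0.001,-0.004],0,1]]'>/dev/null; python3 st.py; python3 -m creep '[[[0.002,0,0],0,1],[[0.004,0,0],0,1],[[0.005,0,0],0,1],[[0.006,0,0],0,1]]'>/dev/null; python3 st.py;python3 - <<'E'
from h import *
im,_=snap('side','s7.png'); cv2.imwrite('pics/s7c.png',cv2.resize(im[130:350,160:420],None,fx=2.7,fy=2.7,interpolation=cv2.INTER_CUBIC))
E
```

```text
t 9.9 tcp [0.4571 0.0443 0.2045] yaw 0.06 z [-0.004  0.002 -1.   ] F [ 0.3 -0.3  0.2] gap 0.0004
t 10.2333 tcp [0.4627 0.0444 0.2046] yaw 0.06 z [-0.006  0.003 -1.   ] F [-5.1 -0.9  5. ] gap 0.0007
```

View pics/s7c.png

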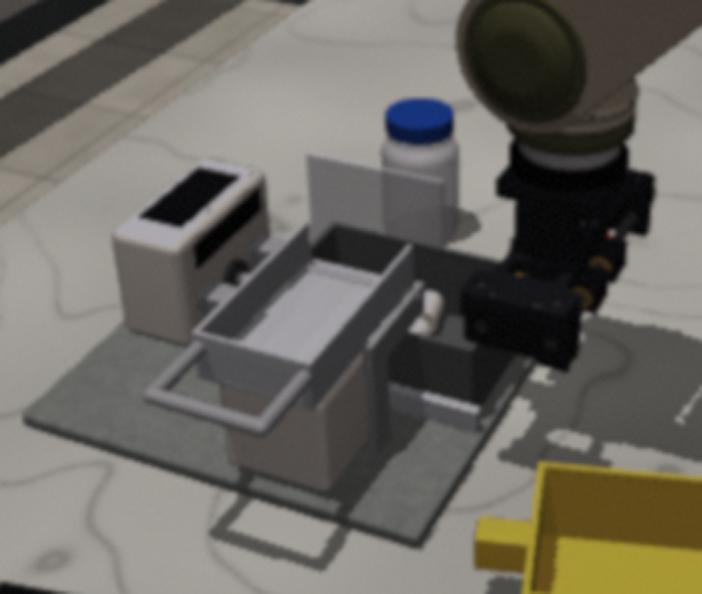

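Contact is made at TCP x ≈ 0.462 (Fx −5 N). I push slowly. The stop is expected near TCP x ≈ 0.50.

```bash
python3 -m creep '[[[0.003,0,0],0,1],[[0.006,0,0],0,1],[[0.009,0,0],0,1],[[0.012,0,0],0,1]]'>/dev/null; python3 st.py; python3 -m creep '[[[0.0025,0,0],0,1],[[0.005,0,0],0,1],[[0.0075,0,0],0,1],[[0.01,0,0],0,1]]'>/dev/null; python3 st.py
```

```text
t 10.6167 tcp [0.4749 0.0444 0.2046] yaw 0.07 z [-0.007  0.003 -1.   ] F [-5.8 -1.   3.4] gap 0.0007
t 10.95 tcp [0.4845 0.0446 0.2045] yaw 0.08 z [-0.01   0.003 -1.   ] F [-12.3  -0.   10.9] gap 0.0003
```

```bash
python3 - <<'E'
from h import *
im,_=snap('top','t8.png'); cv2.imwrite('pics/t8c.png',cv2.resize(im[120:285,210:380],None,fx=3.6,fy=3.6,interpolation=cv2.INTER_CUBIC))
E
```

```text
(no output)
```

View pics/t8c.png

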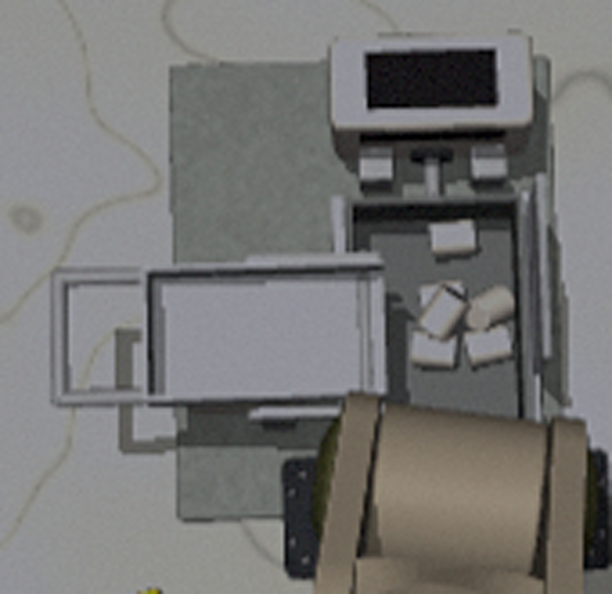

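The hopper is now on the plunger (wall at crop y ≈ 203, pads at ≈ 185). I continue more slowly.

```bash
python3 -m creep '[[[0.0015,0,-0.0003],0,1],[[0.003,0,-0.0005],0,1],[[0.0045,0,-0.0005],0,1],[[0.006,0,-0.0005],0,1]]'>/dev/null; python3 st.py; python3 -m creep '[[[0.0015,0,0],0,1],[[0.003,0,0],0,1],[[0.004,0,0],0,1],[[0.005,0,0],0,1]]'>/dev/null; python3 st.py
```

```text
t 11.3333 tcp [0.4903 0.0446 0.2046] yaw 0.08 z [-0.013  0.003 -1.   ] F [-9.8 -0.6  4.4] gap 0.0005
t 11.6667 tcp [0.4945 0.0448 0.2044] yaw 0.11 z [-0.018  0.004 -1.   ] F [-14.3  -0.2  11.2] gap 0.0001
```

```bash
for i in 1; do python3 -m creep '[[[0.001,0,0],0,1],[[0.002,0,0],0,1],[[0.003,0,0],0,1],[[0.004,0,0],0,1]]'>/dev/null; python3 st.py; done;  python3 -m creep '[[[0.001,0,0],0,1],[[0.002,0,0],0,1],[[0.003,0,0],0,1]]'>/dev/null; python3 st.py
```

```text
t 12.0 tcp [0.4975 0.045  0.2043] yaw 0.13 z [-0.023  0.004 -1.   ] F [-17.1  -0.5  14.2] gap 0.0006
t 12.25 tcp [0.4995 0.0451 0.2043] yaw 0.15 z [-0.029  0.004 -1.   ] F [-18.3  -0.8  16.4] gap 0.0005
```

The forces and the tool tilt are growing, with Fz adding friction. I'll look before pushing further.

```bash
python3 - <<'E'
from h import *
im,_=snap('top','t9.png'); cv2.imwrite('pics/t9c.png',cv2.resize(im[140:240,290:370],None,fx=7,fy=6,interpolation=cv2.INTER_CUBIC))
im,_=snap('wrist','w9.png')
im,_=snap('side','s9.png'); cv2.imwrite('pics/s9c.png',cv2.resize(im[130:350,160:420],None,fx=2.7,fy=2.7,interpolation=cv2.INTER_CUBIC))
E
python3 st.py
```

```text
t 12.4 tcp [0.4996 0.0451 0.2044] yaw 0.15 z [-0.028  0.004 -1.   ] F [-16.8  -0.3  13.9] gap 0.0003
```

View pics/t9c.png

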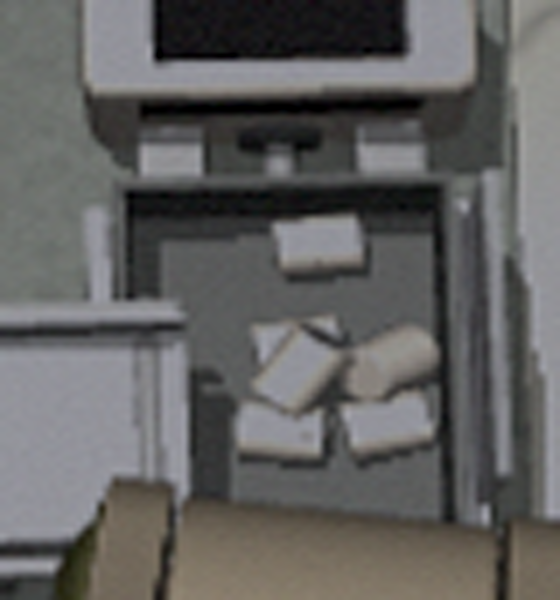

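View pics/w9.png

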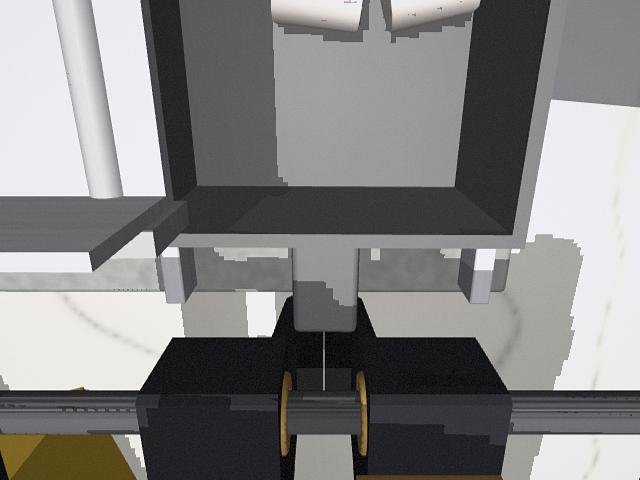

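View pics/s9c.png

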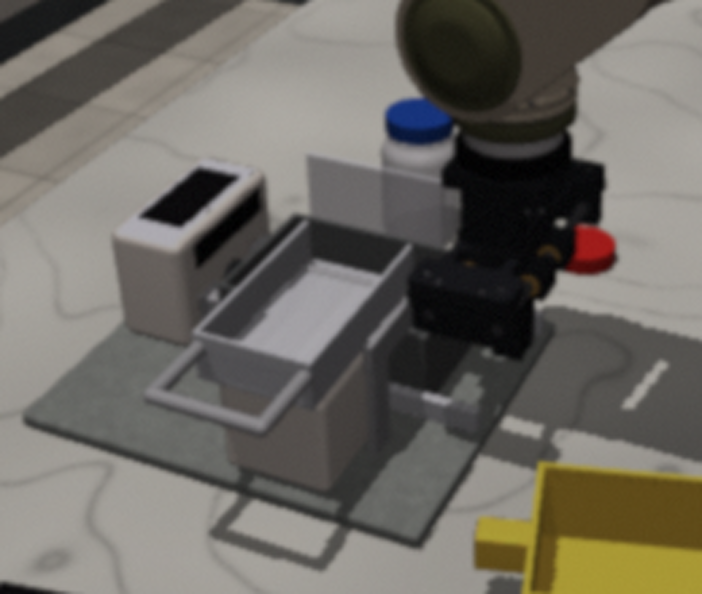

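```bash
python3 - <<'E'
from h import *
c=bot.calibration('top'); w=bot.calibration('wrist')
print('far wall edge top',ray(c,290+280/7,140+178/6,.072))
print('init far wall', ray(c,210+440/3.6,120+242/3.6,.072))
for u,v,z in [(175,247,.072),(520,248,.072),(325,331,.067)]: print('wrist',ray(w,u,v,z).round(4))
i=cv2.imread('pics/t0.png') if False else cv2.imread('pics/top0.png')
cv2.imwrite('pics/pads0.png',cv2.resize(i[140:200,295:365],None,fx=10,fy=10,interpolation=cv2.INTER_CUBIC))
i=cv2.imread('pics/t9.png')
cv2.imwrite('pics/pads9.png',cv2.resize(i[140:200,295:365],None,fx=10,fy=10,interpolation=cv2.INTER_CUBIC))
E
```

```text
far wall edge top [0.69670272 0.04392181 0.072     ]
init far wall [0.65665649 0.04014559 0.072     ]
wrist [0.5374 0.0868 0.072 ]
wrist [ 0.5375 -0.0084  0.072 ]
wrist [0.5075 0.0452 0.067 ]
```

View pics/pads0.png

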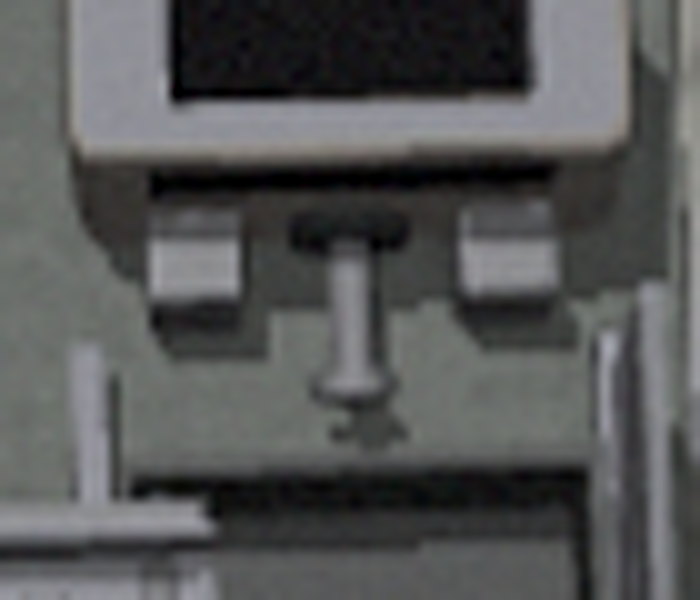

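View pics/pads9.png

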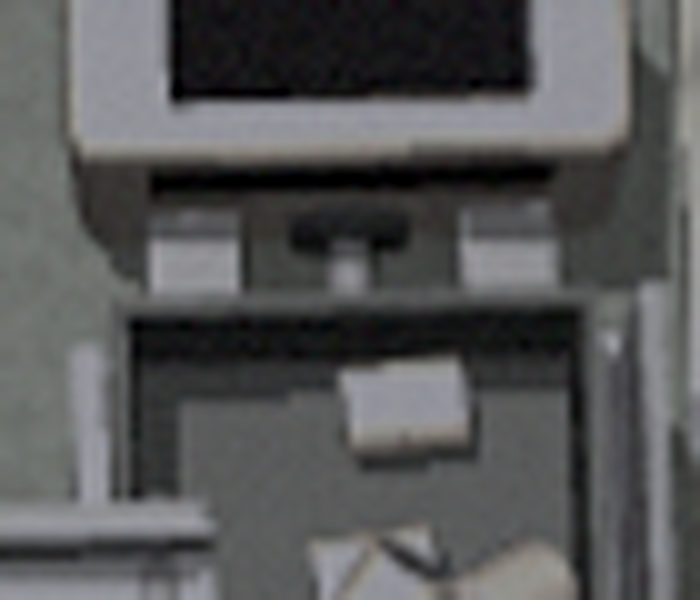

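```bash
python3 - <<'E'
from h import *
c=bot.calibration('top')
for y in (296,300,304): print('pad',y,ray(c,295+20,140+y/10-.5,.052)[0].round(4),ray(c,295+51,140+y/10-.5,.052)[0].round(4))
for y in (285,290,295): print('wall',y,ray(c,330,140+y/10-.5,.072)[0].round(4))
for y in (462,467,472): print('wall0',y,ray(c,330,140+y/10-.5,.072)[0].round(4))
for y in (395,405): print('tip',y,ray(c,330,140+y/10-.5,.035)[0].round(4))
E
```

```text
pad 296 0.7034 0.7016
pad 300 0.7025 0.7007
pad 304 0.7016 0.6998
wall 285 0.7005
wall 290 0.6994
wall 295 0.6982
wall0 462 0.6602
wall0 467 0.6591
wall0 472 0.658
tip 395 0.6832
tip 405 0.6808
```

About 2–4 mm remain. I continue at 1 mm per row, lifting slightly to relieve Fz.

```bash
python3 -m creep '[[[0.001,0,-0.0003],0,1],[[0.002,0,-0.0006],0,1],[[0.003,0,-0.0008],0,1]]'>/dev/null; python3 st.py;  python3 -m creep '[[[0.001,0,0],0,1],[[0.002,0,-0.0002],0,1],[[0.003,0,-0.0003],0,1]]'>/dev/null; python3 st.py
```

```text
t 12.65 tcp [0.5019 0.0452 0.2046] yaw 0.16 z [-0.033  0.004 -0.999] F [-9.7 -1.8  1.8] gap 0.0007
t 12.9 tcp [0.5041 0.0453 0.2044] yaw 0.17 z [-0.038  0.005 -0.999] F [-13.1   0.2   7.3] gap 0.0006
```

```bash
python3 -m creep '[[[0.001,0,-0.0005],0,1],[[0.002,0,-0.0008],0,1]]'>/dev/null; python3 st.py;  python3 -m creep '[[[0.001,0,-0.0003],0,1],[[0.002,0,-0.0003],0,1]]'>/dev/null; python3 st.py
```

```text
t 13.0667 tcp [0.5052 0.0454 0.2045] yaw 0.19 z [-0.043  0.005 -0.999] F [-14.8  -2.5   4.9] gap 0.0007
t 13.2333 tcp [0.5062 0.0454 0.2044] yaw 0.21 z [-0.049  0.005 -0.999] F [-19.9  -3.8  12.8] gap 0.0006
```

The contact point has stopped advancing (0.4985 → 0.4989 → 0.4990) while the force climbs, which is consistent with the stop. I check this in the images.

```bash
python3 - <<'E'
from h import *
i,_=snap('top','t10.png')
cv2.imwrite('pics/pads10.png',cv2.resize(i[140:200,295:365],None,fx=10,fy=10,interpolation=cv2.INTER_CUBIC))
E
python3 st.py
```

```text
t 13.2833 tcp [0.5062 0.0454 0.2044] yaw 0.21 z [-0.05   0.005 -0.999] F [-16.7  -2.6  10.5] gap 0.0007
```

View pics/pads10.png

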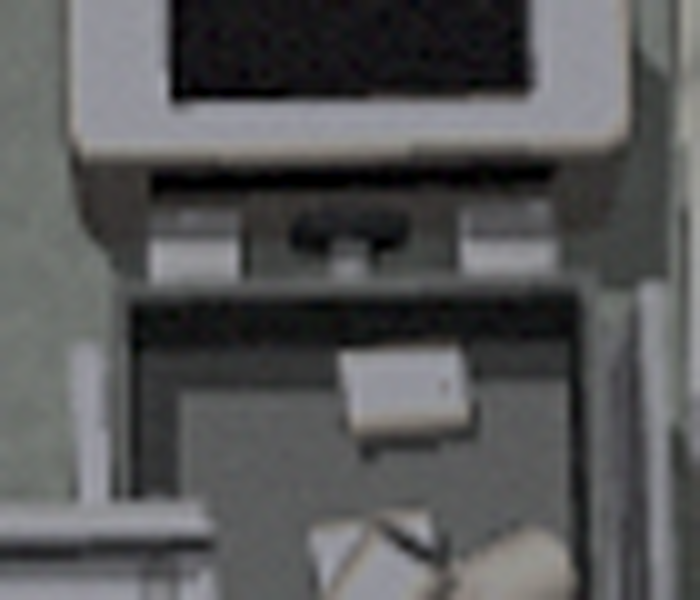

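```bash
python3 -m creep '[[[0.001,0,-0.0008],0,1],[[0.002,0,-0.001],0,1],[[0.002,0,-0.001],0,1]]'>/dev/null; python3 st.py; python3 -m creep '[[[0.001,0,-0.0003],0,1],[[0.002,0,-0.0005],0,1],[[0.002,0,-0.0005],0,1]]'>/dev/null; python3 st.py
```

```text
t 13.5333 tcp [0.5071 0.0454 0.2045] yaw 0.22 z [-0.056  0.005 -0.998] F [-14.   -2.2   4.5] gap 0.0008
t 13.7833 tcp [0.5081 0.0454 0.2044] yaw 0.24 z [-0.063  0.005 -0.998] F [-15.4  -1.4   8.7] gap 0.0007
```

```bash
python3 - <<'E'
from h import *
i,_=snap('top','t11.png')
cv2.imwrite('pics/pads11.png',cv2.resize(i[120:285,210:380],None,fx=3.6,fy=3.6,interpolation=cv2.INTER_CUBIC))
for k in range(12):
    bot.get_image('side'); s=bot.get_state()
    if k%3==0: print(round(s['t'],2),s['eef_pos'].round(4),s['eef_rot'][0,2].round(4),s['wrist_force'].round(1))
i,_=snap('top','t12.png'); j=cv2.imread('pics/t11.png'); k=cv2.imread('pics/t10.png')
cv2.imwrite('pics/cmp.png',np.hstack([cv2.resize(a[140:200,305:360],None,fx=4.8,fy=9,interpolation=cv2.INTER_CUBIC) for a in (k,j,i)]))
snap('side','s12.png')
E
python3 st.py
```

```text
13.88 [0.508  0.0454 0.2044] -0.0626 [-14.5  -2.4   7.6]
14.03 [0.508  0.0454 0.2044] -0.0626 [-15.4  -2.4   8.2]
14.18 [0.508  0.0454 0.2044] -0.0626 [-14.8  -2.3   8.5]
14.33 [0.508  0.0454 0.2044] -0.0625 [-15.4  -1.7   8.1]
t 14.5333 tcp [0.508  0.0454 0.2044] yaw 0.24 z [-0.063  0.005 -0.998] F [-15.2  -2.    7.7] gap 0.0003
```

View pics/cmp.png

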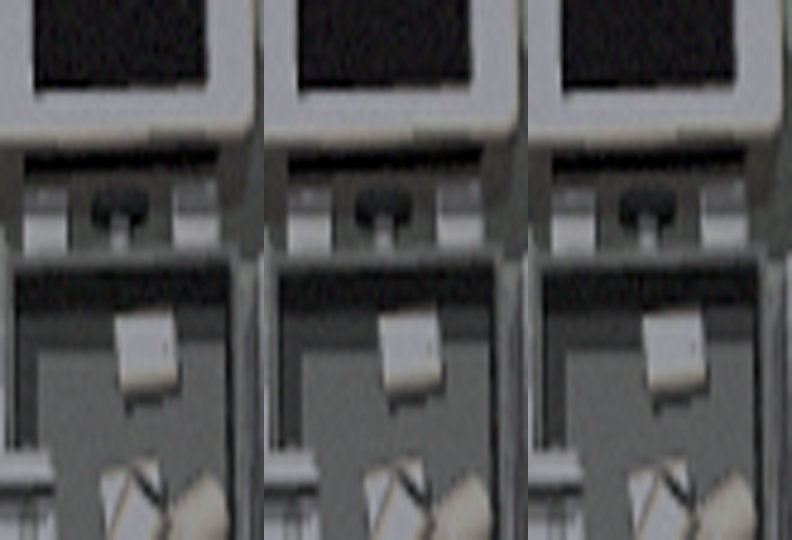

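View pics/pads11.png

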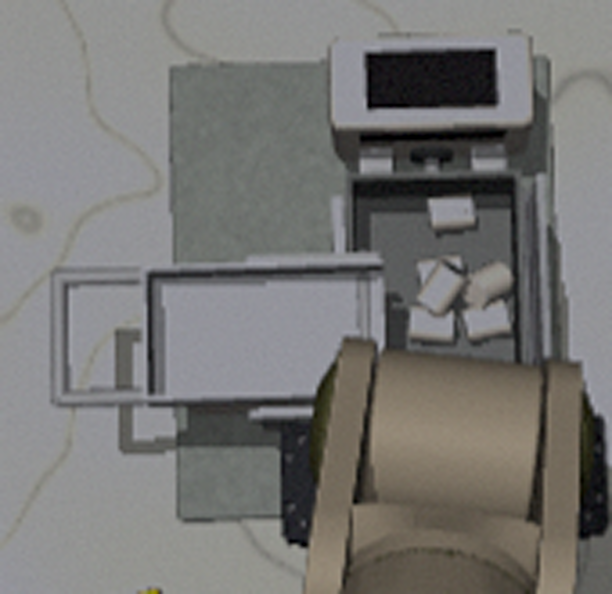

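View pics/s12.png

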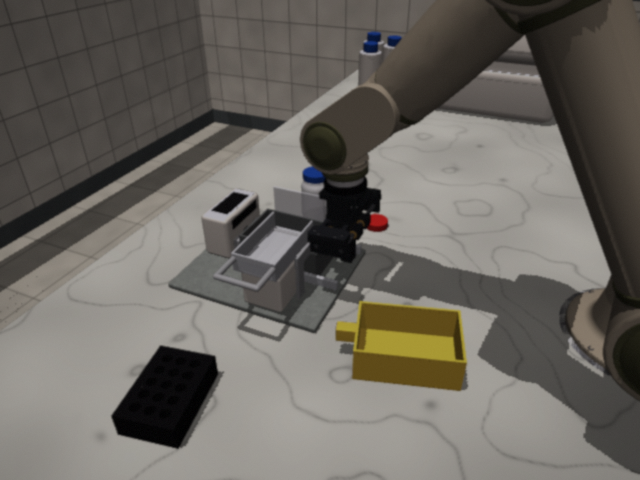

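The hopper wall hasn't moved over the last three top views (edge at crop y ≈ 250), even though I commanded about 4 mm more. Fx has held steady at −15 N for 0.7 s. The tray is flat and empty, the six cups are in the hopper, and the jar, rack and red cap haven't moved. I'm handing in.

```bash
python3 -c "
from plant import bot
print(bot.hand_in())"
```

```text
the job is handed in; nothing more can be done
None
```

The cup loader is loaded: all six cups are in the hopper, and I handed in at about 14.5 s with the hopper still pressed on the hard stop.

- **Tray:** I pinched the bar handle and tipped the tray to about 1.19 rad. I counted six cups in the hopper in the wrist view, then lowered the tray flat and let go. The later pictures show it flat and empty.
- **Hopper:** With closed fingers on the tab's end face, I pushed it slowly onto the plunger until it stopped moving. The last roughly 4 mm of commanded travel gave no movement at the contact point or in the top view. The steady push was about 15 N and held for 0.7 s before hand-in.
- **Position check:** The top view puts the hopper's far wall at x ≈ 0.702 m and the stop pads at 0.700–0.703 m. They agree within the roughly 2 mm camera accuracy, so the stop is inferred from that and from the force.
- **Forces and tilt:** The tool tilted back about 3.6° under the push because each move started from the measured pose. The highest single-axis reading I saw was about 20 N, at the stop. While tipping, the pull on the handle reached about 18 N until I corrected the arc.
- **Bystanders:** The jar, tube rack and red cap look unmoved in the last side view.

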